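# Click the slicing cassette into the vegetable slicer

### The job

Take the slicing cassette with the green grip out of the wooden caddy and push it foot-first down into the slot on top of the vegetable slicer, gently past the sprung ball until it clicks and its foot bears firmly on the rubber pad at the bottom, then let go so that it stays held upright. The depth of the seat is set differently each time, so feel for it and never press hard; leave the other cassettes in the caddy and everything else where it stands.

Things in the scene. Friction and masses are not known exactly. Their poses are not given: they have to be found in the camera images.
- green_cassette: Cassette to load: white upright slab, 14 mm thick (x), 50 wide (y), 140 tall (z), origin under its centre, about 100 g. Foot: 11 x 36 mm, widening to 14 x 50 at 7 mm up; then full, but for a notch 4 mm deep in both narrow edges, from 30.5 to 41.5 mm up (middle 36 mm). Above 80 mm: the green grip. The same both ways round (half a turn).
- green_grip (a point): Middle of the green grip, 118 mm above the cassette's underside. The grip is 14 mm thick (cassette x), 36 mm wide (y) and reaches from 80 to 140 mm above the underside; take it with a finger on each broad face.
- caddy: Fixed light-wood block, 60 mm (x) by 250 mm (y) by 30 mm high, origin under its centre, with three pockets 17 x 53 mm in a row along its y, 80 mm apart, their floor 6 mm above the table. A cassette stands upright in each, 24 mm deep, its axes parallel to the caddy's; which is where changes.
- slicer: Fixed vegetable slicer: grey block 150 x 150 mm, 110 mm high, flat white top, the slot in its middle, and a white motor tower on its -y side that begins 76 mm from the slot and rises to 153 mm. Origin on the table under the middle of the slot. Its x is along the slot's 16.5 mm side, its y along the 52 mm side. Over 30 N between it and the cassette (side pushes counted in) does damage.
- slot_mouth (a point): Middle of the slot's mouth, in a black collar, level with the slicer's top, 110 mm above the table. Slot 16.5 (slicer x) by 52 mm (slicer y), widened by the sloping collar to 23 x 58 mm in its top 4 mm. A cassette goes in foot down, its x along the slicer's x. Fully home its foot is 50 to 80 mm below the mouth: set differently each time and not to be seen.
- ball (a joint): Sprung steel ball, 10 mm in diameter, in the slot's +y side, 36 mm above the seat. 0 m: fully out, 5 mm into the slot; a cassette edge pushes it back 3 to 5 mm; near 0 again when the notch is on it. The foot meets it 35 to 40 mm short of home; pushing past takes 3 to 12 N, then the notch snaps in, drawing the cassette down: the click.
- pad (a joint): Sprung rubber pad at the bottom of the slot, on which the foot rests when home: 0 m when free, grows as it is pressed down, at most 0.002 (hard stop). It starts at 1 N and stiffens by 5 N per mm. To be sure that the cassette is home, press it down by at least 0.8 mm (5 N), and hardly beyond its 2 mm (11 N), before letting go.
- orange_cassette: Another cassette in the caddy, with an orange grip; 14 mm thick (its x), 50 mm wide (its y), 140 mm tall (its z); origin at the centre of its underside. Leave it.
- blue_cassette: Another cassette in the caddy, with a blue grip; 14 mm thick (its x), 50 mm wide (its y), 140 mm tall (its z); origin at the centre of its underside. Leave it.
- oil_bottle: Green oil bottle, 72 mm across, 240 mm tall; origin under its centre. Leave it.
- vinegar_bottle: Amber vinegar bottle, 54 mm across, 220 mm tall; origin under its centre. Leave it.
- honey_jar: Amber honey jar, 70 mm across, 100 mm tall; origin under its centre. Leave it.
- salad_bowl: White bowl, 170 mm across, 70 mm tall; origin under its centre. Leave it.
- ramekin: Small blue cup, 66 mm across, 40 mm tall; origin under its centre. Leave it.
Things that resemble listed ones, but are neither listed nor needed, are in the scene too. What is shaped like the green_cassette but turquoise or yellow is not meant.

How it is judged:
By the outcome, as a careful person would: the job done as asked, in the order asked, and still so for the second after the job is handed in, with the robot touching nothing.
It also fails if it takes over 64 s, if anything falls off the work surface, if the arm or the gripper's body presses on something with over 40 N, if the wrist force passes 120 N, or if a joint passes its speed limit or range.

### The arm

A 6-joint arm with a two-finger parallel gripper is mounted at the origin on the work surface. World frame = base frame: x ahead of the robot, y to its left, z up, the work surface at z = 0. Lengths are in m, angles in degrees, forces in N, time in s.
With the tool pointing down it reaches from about 0.275 to 0.75 m from the base axis. Payload 10.2 kg.
Tool frame: the origin (TCP) lies on the centre line of the jaws, within the pads' length; the fingertips stand 19 mm ahead of it and the grasp point (between the pads) is the TCP (r.tip_extent is the distance from the TCP to the fingertips, in m); z points along the fingers, y is the line along which they close (so a half turn about z gives the same grasp; the last joint's range is limited). The gripper opens to 88 mm and grips with 3 to 60 N. Pads are 18 mm wide; open, the fingers measure 123 mm over their backs; the gripper's body (75 mm by 187 mm) begins 45 mm behind the grasp point.
Start: joints at [54.064, 17.928, 85.812, -0, 76.261, -12.8], TCP at [0.206, 0.483, 0.258] pointing down, gripper open.
Joint ranges: [-168.41, 168.41], [-55.51, 124.54], [10.69, 146.95], [-70.63, 250.63], [1, 178], [-165.06, 165.06]. Speed limits (degrees/s): [136.94, 136.94, 172.46, 180, 180, 180].

### API

Orientations are given as a 3x3 rotation matrix whose columns are the frame's x, y, z axes.
In Python, from rig import r gives the robot as it stands. The module is installed in compiled form; this text tells all that it offers.
- The arm moves only by the shell command python3 -m crank 'ROWS' [FORCE]. ROWS is JSON, a list of rows, each an object with "fingers": the gripper command: -1 is shut, 1 is fully open, values between are in proportion; "dp": the shift along the tool's x, y, z in units of 40 mm (1.0 is 40 mm), a list of three; "roll": the turn about the tool's z in units of 5 degrees (1.0 is 5 degrees). In form: [{"fingers": fingers, "dp": [x, y, z], "roll": roll}, ...]. A call has 1 to 20 rows; each row is the pose to reach, as a shift and turn from the pose commanded when the call began, along the tool's axes at that moment; what a row does not reach only later rows make up. A row lasts 1/12 s, in which the tool goes at most 41.7 mm and 7.16 degrees, less where a joint would pass 70% of its speed; a pose out of reach is approached as far as the arm can. A call with a gripper value outside its range is refused whole. The fingers move at their own pace and stop on an object; FORCE is the grip in N (left out, the last holds). Time passes only in rows, so rows that repeat a pose let the fingers close. It gives the time, the measured TCP pose, the force, the opening and the grip force at its end, in the units of the state.
- r.state(): the state, without advancing time (a new reading comes with each control period).
- r.camera(name): name is "scene" or "top" or "wrist"; returns the picture (420x560x3 uint8, red, green, blue); there is no depth.
- r.camera_params(name): a dict with "fx", "fy", "cx", "cy" (pixels), "cam_to_world" (4x4, takes a point from camera to world coordinates). Camera axes: x right, y up, looking along -z (the intrinsics and any distortion apply to the point x, -y, -z); pixel columns grow to the right and rows downward; lengths in m; the calibration is good to about 2 mm. The wrist camera is an equidistant fisheye: a pixel r from the principal point sees the ray r / f radians off the axis. A picture is of the moment at which its call begins: read the wrist's pose just before it. camera_params takes no time and is no camera call; for the wrist camera it gives the pose at the moment of the call.
- r.hand_in(): hands the job in; it is judged then, once.
The state is a dict: "time": time; "q": joint angles; "qvel": joint speeds; "effort": joint torques, N m; "tcp_pos": TCP position; "tool_rot": TCP orientation; "wrist_force": force on the tool from outside, world axes, zero at the start; "moment": the same for the moment, N m; "opening": finger opening in m; "gripper_force": force on a finger pad.
Only numpy, scipy, OpenCV 4.12 (cv2) and the standard library are available. Lean on these libraries where they do the work, as an engineer would, in place of code of your own. Each camera call takes 0.05 s, during which the arm holds its last target. There are 200 camera calls.

## Working session

There is one attempt and no reset: what is moved stays moved. The work goes in short steps, Python scripts to look and compute and a shell command to move; the robot and the scene stay as the last step left them, time stands still between calls to the robot, and variables do not carry over. Pictures are saved under pics/ and viewed, at most 10 in all, crops included, and the job is handed in when it is done.

```bash
mkdir -p pics
python3 - <<'E'
from rig import r
import cv2,numpy as np
s=r.state();print(s)
for n in("scene","top"):
    im=r.camera(n);cv2.imwrite(f"pics/{n}0.png",im[:,:,::-1]);p=r.camera_params(n);print(n,p)
print(r.camera_params("wrist"))
E
```

```text
{'time': 0.0, 'q': array([ 5.40655293e+01,  1.79599399e+01,  8.58537761e+01,  1.24817198e-03,
        7.62602722e+01, -1.27997624e+01]), 'qvel': array([-0.14267066, -0.04297453,  0.04162325,  0.05991375, -0.08903162,
        0.01816166]), 'effort': array([-3.60131526e-04, -4.02202034e+01, -2.52267945e+01,  6.94215624e-02,
        3.53418128e-02, -6.70888608e-05]), 'tcp_pos': array([0.20614377, 0.48259777, 0.25715816]), 'tool_rot': array([[-9.19581504e-01,  3.92898533e-01, -7.74967869e-04],
       [ 3.92899177e-01,  9.19580975e-01, -1.03316264e-03],
       [ 3.06717624e-04, -1.25456149e-03, -9.99999166e-01]]), 'wrist_force': array([-0.40662654,  0.56760984,  0.55425103]), 'moment': array([ 0.03146167,  0.06067475, -0.02341489]), 'gripper_force': 0.0, 'opening': 0.08798296129951495}
scene {'fx': 382.7739703523671, 'fy': 382.7739703523671, 'cx': 280.9952456027808, 'cy': 208.15954883159995, 'cam_to_world': array([[-0.73194872, -0.45820441,  0.50428146,  1.10692812],
       [ 0.68126715, -0.50435748,  0.53056442,  0.72528923],
       [ 0.01123116,  0.73189634,  0.68132342,  0.83631285],
       [ 0.        ,  0.        ,  0.        ,  1.        ]])}
top {'fx': 385.5928616817714, 'fy': 385.5928616817714, 'cx': 271.7233984617115, 'cy': 215.2832236586544, 'cam_to_world': array([[ 0.02881924,  0.99787538, -0.058431  ,  0.50736245],
       [-0.99948996,  0.02796269, -0.01542447,  0.15993695],
       [-0.01375781,  0.05884572,  0.99817228,  1.28130169],
       [ 0.        ,  0.        ,  0.        ,  1.        ]])}
{'fx': 325.19226210127806, 'fy': 325.19226210127806, 'cx': 282.2210706833126, 'cy': 214.6471493366548, 'cam_to_world': array([[ 0.39261822, -0.88136895, -0.26275407,  0.1371922 ],
       [ 0.9197003 ,  0.37578461,  0.11374214,  0.51136033],
       [-0.00150986, -0.28631224,  0.95813518,  0.38372442],
       [ 0.        ,  0.        ,  0.        ,  1.        ]])}
```

View pics/scene0.png

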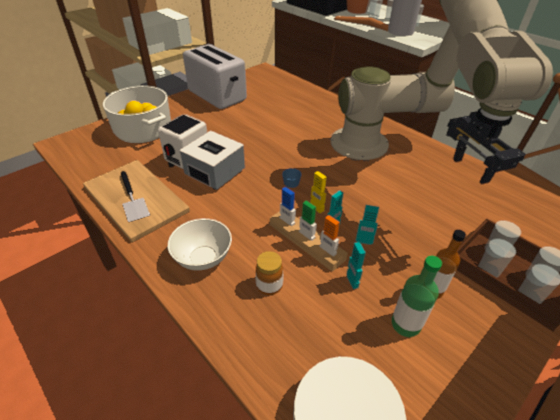

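View pics/top0.png

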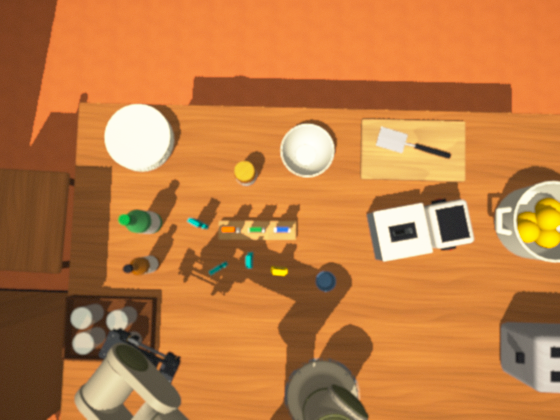

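The scene view shows the green grip at (308,212) between blue and orange in the caddy. In the top view the green grip is near (257,230), the slicer slot near (402,232) and the tower to its right (-y).

```bash
cat > h.py <<'E'
import cv2,numpy as np
from rig import r
def ray(p,u,v,fish=False):
    x,y=(u-p['cx'])/p['fx'],(v-p['cy'])/p['fy']
    if fish:
        t=np.hypot(x,y); k=np.sin(t)/t if t>1e-9 else 1; d=np.array([x*k,-y*k,-np.cos(t)])
    else: d=np.array([x,-y,-1.])
    T=p['cam_to_world']; return T[:3,3],T[:3,:3]@d
def onz(p,u,v,z,fish=False):
    o,d=ray(p,u,v,fish); return o+d*(z-o[2])/d[2]
def proj(p,X):
    T=p['cam_to_world'];c=T[:3,:3].T@(np.array(X)-T[:3,3]);return p['cx']-p['fx']*c[0]/c[2],p['cy']+p['fy']*c[1]/c[2]
E
python3 - <<'E'
from h import *
im=cv2.imread("pics/top0.png");p=r.camera_params("top")
hsv=cv2.cvtColor(im,cv2.COLOR_BGR2HSV)
def comps(mask,roi,z,name):
    x0,y0,x1,y1=roi;m=np.zeros_like(mask);m[y0:y1,x0:x1]=mask[y0:y1,x0:x1]
    for c in cv2.findContours(m,cv2.RETR_EXTERNAL,cv2.CHAIN_APPROX_NONE)[0]:
        if cv2.contourArea(c)<12: continue
        (u,v),wh,a=cv2.minAreaRect(c)
        b=np.array([onz(p,*q,z) for q in cv2.boxPoints(((u,v),wh,a))]);e=[b[1]-b[0],b[2]-b[1]];e.sort(key=np.linalg.norm)
        print(name,np.round((u,v),1),np.round(onz(p,u,v,z),4),"sides",[round(np.linalg.norm(k)*1e3) for k in e],"long dir",round(np.degrees(np.arctan2(e[1][1],e[1][0]))%180,1))
H,S,V=cv2.split(hsv)
roi=(210,215,305,245)
comps(((H>45)&(H<80)&(S>120)).astype(np.uint8),roi,.146,"green")
comps(((H>100)&(H<130)&(S>120)).astype(np.uint8),roi,.146,"blue")
comps(((H>5)&(H<15)&(S>225)&(V>200)).astype(np.uint8),roi,.146,"orange")
comps((V<70).astype(np.uint8),(380,215,422,250),.11,"slot")
comps(((S<60)&(V>190)).astype(np.uint8),(360,190,480,270),.11,"top")
cv2.imwrite("pics/crop1.png",np.hstack([cv2.resize(im[180:280,180:310],None,fx=4,fy=4,interpolation=2)[:,:480],cv2.resize(im[190:290,360:480],None,fx=4,fy=4,interpolation=2)[:,:320]]))
E
```

```text
green [255. 229.] [0.532  0.2256 0.146 ] sides [12, 29] long dir 91.6
blue [282. 229.] [0.5343 0.1461 0.146 ] sides [12, 29] long dir 91.6
slot [402.5 231.6] [ 0.5375 -0.2185  0.11  ] sides [40, 73] long dir 101.9
top [423.2 227.8] [ 0.551  -0.2806  0.11  ] sides [151, 284] long dir 102.2
```

View pics/crop1.png

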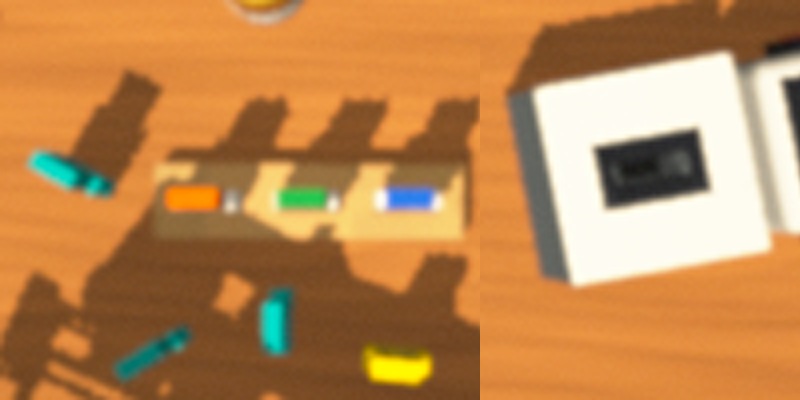

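The crop shows the green grip cleanly, white slab ends either side, and the black slot collar tilted about 12°. Moving above the green cassette for a close look.

```bash
python3 -m crank '[{"fingers":0,"dp":[-1,-0.3,-0.5],"roll":1},{"fingers":0,"dp":[-2,-0.6,-1],"roll":2.4},{"fingers":0,"dp":[-3,-0.85,-1],"roll":3.8},{"fingers":0,"dp":[-4,-1.1,-1],"roll":5.2},{"fingers":0,"dp":[-5,-1.35,-1],"roll":6.6},{"fingers":0,"dp":[-6,-1.6,-1],"roll":8},{"fingers":0,"dp":[-7,-1.9,-1],"roll":9.4},{"fingers":0,"dp":[-8,-2.2,-1],"roll":10.8},{"fingers":0,"dp":[-9,-2.45,-1],"roll":12.2},{"fingers":0,"dp":[-10,-2.7,-1],"roll":13.06},{"fingers":0,"dp":[-10,-2.7,-1],"roll":13.06},{"fingers":0,"dp":[-10,-2.7,-1],"roll":13.06},{"fingers":0,"dp":[-10,-2.7,-1],"roll":13.06}]'
python3 - <<'E'
from h import *
p=r.camera_params("wrist");im=r.camera("wrist")[:,:,::-1].copy();s=r.state()
cv2.imwrite("pics/w1.png",im);print(s['tcp_pos'],s['tool_rot'],s['q'],s['wrist_force'])
hsv=cv2.cvtColor(im,cv2.COLOR_BGR2HSV);H,S,V=cv2.split(hsv)
for c in cv2.findContours(((H>45)&(H<78)&(S>120)).astype(np.uint8),cv2.RETR_EXTERNAL,cv2.CHAIN_APPROX_NONE)[0]:
    if cv2.contourArea(c)>60: print(cv2.minAreaRect(c),cv2.approxPolyDP(c,3,True).reshape(-1,2).tolist())
E
```

```text
time: 1.18
tcp_pos: [0.5312, 0.2266, 0.2973]
tool_rot: [[-0.028, 1.0, -0.001], [1.0, 0.028, 0.0], [0.0, -0.001, -1.0]]
wrist_force: [0.2, 0.4, -0.2]
opening: 0.0441
gripper_force: 0.0
[0.53079349 0.22716711 0.29762117] [[-2.90069766e-02  9.99578967e-01 -6.95440092e-04]
 [ 9.99579189e-01  2.90071099e-02  1.82323896e-04]
 [ 2.02419839e-04 -6.89858777e-04 -9.99999742e-01]] [1.15416169e+01 2.33417449e+01 7.22847755e+01 1.82944780e-02
 8.44104299e+01 9.87761460e+00] [-0.49059222  0.64933707 -0.37180832]
((280.5, 200.0), (48.0, 15.0), 90.0) [[275, 176], [274, 224], [287, 223], [287, 176]]
```

View pics/w1.png

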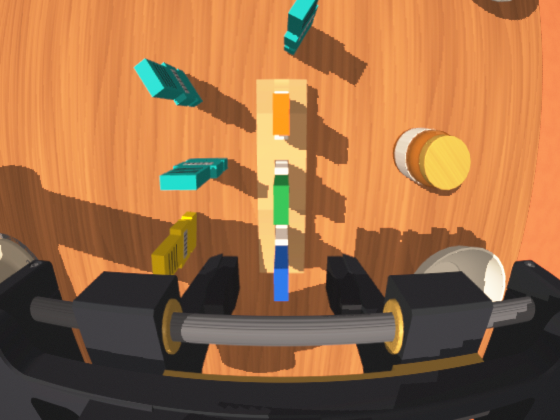

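The wrist view shows the green grip at (280,200), its lit top face at rows ~187–224 and the dark +y side above it, well aligned with the jaws.

Run:
```python
from h import *
im=cv2.imread("pics/w1.png");p=r.camera_params("wrist");hsv=cv2.cvtColor(im,cv2.COLOR_BGR2HSV)
H,S,V=cv2.split(hsv)
print([(y,V[y,281]) for y in range(172,228,2)])
m=(H>45)&(H<78)&(S>120)
L=[];R=[]
for y in range(186,221):
    g=cv2.GaussianBlur(S[y:y+1].astype(np.float32),(1,1),0)[0]
    xs=np.flatnonzero(m[y]); L.append((xs.min()-.5,y));R.append((xs.max()+.5,y))
lx=np.array([onz(p,*q,.146,True)[:2] for q in L]);rx=np.array([onz(p,*q,.146,True)[:2] for q in R])
for a in(lx,rx):
    k=np.polyfit(a[:,1],a[:,0],1);print("x at y=.2256",np.polyval(k,.2256),"dx/dy deg",np.degrees(np.arctan(k[0])))
ys=np.flatnonzero(m[:,281]);print("-y end",onz(p,281,ys.max()+.5,.146,True)); 
# caddy edges at z=.03
w=((H>10)&(H<28)&(V>150)&(S<150)).astype(np.uint8);w[:, :240]=0;w[:,325:]=0;w[280:]=0
ls=[];rs=[]
for y in range(95,262):
    xs=np.flatnonzero(w[y]); 
    if len(xs)>15: ls.append(onz(p,xs.min()-.5,y,.03,True)[:2]);rs.append(onz(p,xs.max()+.5,y,.03,True)[:2])
for a in(ls,rs):
    a=np.array(a);print("caddy edge x med",np.median(a[:,0]),"deg",np.degrees(np.arctan(np.polyfit(a[:,1],a[:,0],1)[0])),len(a))
ys=np.flatnonzero(w[:,262]);print("caddy +y end",onz(p,262,ys.min()-.5,.03,True))
```

```text
[(172, np.uint8(255)), (174, np.uint8(226)), (176, np.uint8(115)), (178, np.uint8(115)), (180, np.uint8(114)), (182, np.uint8(115)), (184, np.uint8(119)), (186, np.uint8(188)), (188, np.uint8(199)), (190, np.uint8(200)), (192, np.uint8(199)), (194, np.uint8(199)), (196, np.uint8(199)), (198, np.uint8(199)), (200, np.uint8(199)), (202, np.uint8(199)), (204, np.uint8(200)), (206, np.uint8(199)), (208, np.uint8(200)), (210, np.uint8(199)), (212, np.uint8(199)), (214, np.uint8(199)), (216, np.uint8(199)), (218, np.uint8(199)), (220, np.uint8(199)), (222, np.uint8(200)), (224, np.uint8(205)), (226, np.uint8(255))]
x at y=.2256 0.5217586427921933 dx/dy deg -3.062085375749873
x at y=.2256 0.5350714409767421 dx/dy deg -1.1179104114454264
-y end [0.52903079 0.20906454 0.146     ]
caddy edge x med 0.49769826875721224 deg -1.9927604170497468 167
caddy edge x med 0.5581508963440404 deg -1.9723219071729752 167
caddy +y end [0.50177651 0.35074173 0.03      ]
```

```bash
python3 -m crank '[{"fingers":0,"dp":[0,-0.07,0.7],"roll":-0.06},{"fingers":0,"dp":[0,-0.07,1.5],"roll":-0.06},{"fingers":0,"dp":[0,-0.07,2.3],"roll":-0.06},{"fingers":0,"dp":[0,-0.07,3.1],"roll":-0.06},{"fingers":0,"dp":[0,-0.07,3.8],"roll":-0.06},{"fingers":0,"dp":[0,-0.07,4.2],"roll":-0.06},{"fingers":0,"dp":[0,-0.07,4.34],"roll":-0.06},{"fingers":0,"dp":[0,-0.07,4.34],"roll":-0.06},{"fingers":-1,"dp":[0,-0.07,4.34],"roll":-0.06},{"fingers":-1,"dp":[0,-0.07,4.34],"roll":-0.06},{"fingers":-1,"dp":[0,-0.07,4.34],"roll":-0.06},{"fingers":-1,"dp":[0,-0.07,4.34],"roll":-0.06},{"fingers":-1,"dp":[0,-0.07,4.34],"roll":-0.06},{"fingers":-1,"dp":[0,-0.07,4.34],"roll":-0.06},{"fingers":-1,"dp":[0,-0.07,4.34],"roll":-0.06},{"fingers":-1,"dp":[0,-0.07,4.34],"roll":-0.06}]' 30
```

```text
time: 2.57
tcp_pos: [0.5293, 0.2263, 0.1248]
tool_rot: [[-0.032, 0.999, 0.001], [0.999, 0.032, 0.0], [0.0, 0.001, -1.0]]
wrist_force: [0.2, 0.2, 5.4]
opening: 0.0136
gripper_force: 30.0
```

```bash
python3 -m crank '[{"fingers":-1,"dp":[0,0,-0.2],"roll":0},{"fingers":-1,"dp":[0,0,-0.5],"roll":0},{"fingers":-1,"dp":[0,0,-0.8],"roll":0},{"fingers":-1,"dp":[0,0,-1.2],"roll":0},{"fingers":-1,"dp":[0,0,-1.8],"roll":0},{"fingers":-1,"dp":[0,0,-2.5],"roll":0},{"fingers":-1,"dp":[0,0,-3.2],"roll":0},{"fingers":-1,"dp":[0,0,-3.9],"roll":0},{"fingers":-1,"dp":[0,0,-4.4],"roll":0},{"fingers":-1,"dp":[0,0,-4.4],"roll":0},{"fingers":-1,"dp":[0,0,-4.4],"roll":0}]'
python3 - <<'E'
from h import *
s=r.state();print(s['wrist_force'],s['opening'])
p=r.camera_params("top");im=r.camera("top")[:,:,::-1];cv2.imwrite("pics/t2.png",im)
im=cv2.imread("pics/top0.png")
V=im.max(2);m=np.zeros_like(V);m[215:250,380:422]=(V[215:250,380:422]<90)
c=max(cv2.findContours(m,cv2.RETR_EXTERNAL,cv2.CHAIN_APPROX_NONE)[0],key=cv2.contourArea)
M=cv2.moments(c);print("collar c",onz(p,M['m10']/M['m00'],M['m01']/M['m00'],.11))
w=np.zeros_like(V);w[195:270,365:430]=(im.min(2)[195:270,365:430]>215)
c=max(cv2.findContours(w,cv2.RETR_EXTERNAL,cv2.CHAIN_APPROX_NONE)[0],key=cv2.contourArea)
q=cv2.approxPolyDP(c,5,True).reshape(-1,2);P=np.array([onz(p,*k,.11) for k in q]);print(q.tolist(),P.round(4).tolist())
E
```

```text
time: 3.48
tcp_pos: [0.5288, 0.2262, 0.3001]
tool_rot: [[-0.033, 0.999, 0.0], [0.999, 0.033, 0.0], [0.0, 0.0, -1.0]]
wrist_force: [-0.4, 0.1, -1.8]
opening: 0.0135
gripper_force: 30.0
[-0.42256704  0.0517318  -1.8146589 ] 0.013475528254844577
collar c [ 0.53756426 -0.21874255  0.11      ]
[[421, 204], [374, 214], [384, 260], [429, 251]] [[0.6229, -0.2735, 0.11], [0.5885, -0.1319, 0.11], [0.4506, -0.1638, 0.11], [0.4815, -0.2983, 0.11]]
```

```bash
python3 -m crank '[{"fingers":-1,"dp":[-0.5,0,0],"roll":0},{"fingers":-1,"dp":[-1.3,0,0],"roll":-0.2},{"fingers":-1,"dp":[-2.2,0.02,0],"roll":-0.4},{"fingers":-1,"dp":[-3.1,0.04,0],"roll":-0.6},{"fingers":-1,"dp":[-4,0.06,0],"roll":-0.8},{"fingers":-1,"dp":[-4.9,0.08,0],"roll":-1},{"fingers":-1,"dp":[-5.8,0.1,0],"roll":-1.2},{"fingers":-1,"dp":[-6.7,0.11,0],"roll":-1.4},{"fingers":-1,"dp":[-7.6,0.12,0],"roll":-1.6},{"fingers":-1,"dp":[-8.5,0.13,0],"roll":-1.8},{"fingers":-1,"dp":[-9.4,0.14,0],"roll":-2},{"fingers":-1,"dp":[-10.3,0.15,0],"roll":-2.06},{"fingers":-1,"dp":[-11.2,0.16,0],"roll":-2.06},{"fingers":-1,"dp":[-12.1,0.18,0],"roll":-2.06},{"fingers":-1,"dp":[-12.8,0.19,0],"roll":-2.06},{"fingers":-1,"dp":[-13.08,0.19,0],"roll":-2.06},{"fingers":-1,"dp":[-13.08,0.19,0],"roll":-2.06},{"fingers":-1,"dp":[-13.08,0.19,0],"roll":-2.06},{"fingers":-1,"dp":[-13.08,0.19,0],"roll":-2.06}]'
python3 - <<'E'
from h import *
import pickle
p=r.camera_params("wrist");s=r.state();im=r.camera("wrist")[:,:,::-1].copy()
cv2.imwrite("pics/w2.png",im);pickle.dump((p,s),open("w2.pkl","wb"));print(s['tcp_pos'],s['tool_rot'].round(4),s['wrist_force'],s['moment'])
E
```

```text
time: 5.12
tcp_pos: [0.5537, -0.2948, 0.2997]
tool_rot: [[-0.212, 0.977, -0.001], [0.977, 0.212, 0.001], [0.001, -0.0, -1.0]]
wrist_force: [0.4, -0.5, -1.1]
opening: 0.0136
gripper_force: 30.0
[ 0.55367669 -0.29483546  0.29965957] [[-2.121e-01  9.772e-01 -7.000e-04]
 [ 9.772e-01  2.121e-01  1.100e-03]
 [ 1.200e-03 -5.000e-04 -1.000e+00]] [ 0.40697364 -0.48199977 -1.07542156] [-0.02658761  0.00942267  0.02239673]
```

View pics/w2.png

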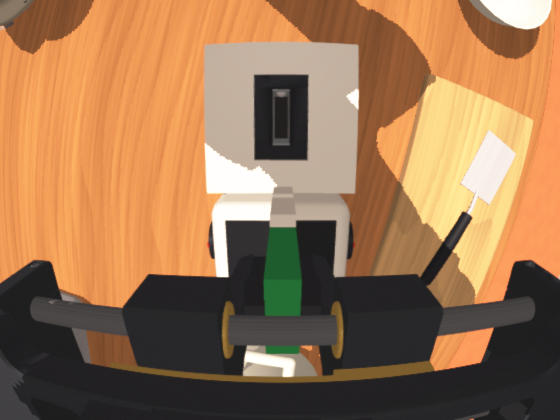

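The wrist view shows the black collar at cols 254–308, rows 75–160 with the slot at (281,117), and the held cassette below it: green grip from row ~228, white slab at rows 187–228.

Run:
```python
from h import *
import pickle
p,s=pickle.load(open("w2.pkl","rb"));im=cv2.imread("pics/w2.png");V=im.max(2)
R=s['tool_rot'];t=s['tcp_pos']
def tl(u,v,z): return (R.T@(onz(p,u,v,z,True)-t))*1e3
m=np.zeros_like(V);m[65:170,240:320]=V[65:170,240:320]<60
m=cv2.morphologyEx(m,cv2.MORPH_CLOSE,np.ones((25,25),np.uint8))
c=max(cv2.findContours(m,cv2.RETR_EXTERNAL,cv2.CHAIN_APPROX_NONE)[0],key=cv2.contourArea).reshape(-1,2)
P=np.array([tl(u,v,.11)[:2] for u,v in c]).astype(np.float32);(ce,wh,a)=cv2.minAreaRect(P);print("collar tool mm",ce,wh,a,cv2.boundingRect(c))
print("world",t+R@np.array([ce[0],ce[1],0])/1e3)
# slicer top edges: left/right cols in rows 60..180
lum=im.min(2)
e=[[],[]]
for y in range(60,150,2):
    g=cv2.cvtColor(im,cv2.COLOR_BGR2HSV)[y,:,1]; xs=np.flatnonzero(g[190:250]<70);e[0].append(tl(190+xs.min()-.5,y,.11)[:2])
    xs=np.flatnonzero(g[312:375]<70);e[1].append(tl(312+xs.max()+.5,y,.11)[:2])
for k in e:
    k=np.array(k);f=np.polyfit(k[:,0],k[:,1],1);print("edge y",np.polyval(f,ce[0]),"deg",np.degrees(np.arctan(f[0])))
g=cv2.cvtColor(im,cv2.COLOR_BGR2HSV)[:,:,1]
ys=np.flatnonzero(g[30:80,230]<70);print("far edge x",tl(281,30+ys.min()-.5,.11),tl(230,30+ys.min(),.11))
print([(y,*im[y,283].tolist()) for y in range(180,300,2)])
for y in (200,222,250): print(y,[(x,*im[y,x].tolist()) for x in range(262,306,2)])
```

```text
collar tool mm (77.24732971191406, -2.6853885650634766) (81.31831359863281, 49.77911376953125) 0.34171169996261597 (255, 75, 53, 84)
world [ 0.53466705 -0.2199156   0.29975323]
edge y -77.1552381929292 deg 0.5281840293373405
edge y 71.87457869346032 deg 0.0023176194767879606
far edge x [150.59959233  -2.43201236 189.8409453 ] [151.53852883 -51.56082817 189.86624   ]
[(180, 157, 175, 193), (182, 157, 175, 192), (184, 158, 176, 193), (186, 145, 162, 179), (188, 128, 142, 158), (190, 127, 141, 157), (192, 128, 142, 159), (194, 152, 169, 187), (196, 156, 174, 193), (198, 131, 145, 162), (200, 127, 141, 158), (202, 127, 141, 157), (204, 127, 141, 158), (206, 128, 141, 158), (208, 127, 141, 157), (210, 128, 141, 157), (212, 128, 141, 158), (214, 140, 156, 174), (216, 156, 173, 193), (218, 155, 173, 193), (220, 156, 173, 193), (222, 155, 173, 193), (224, 156, 173, 193), (226, 150, 168, 185), (228, 49, 94, 39), (230, 44, 91, 30), (232, 47, 92, 31), (234, 46, 92, 32), (236, 46, 92, 31), (238, 45, 92, 31), (240, 45, 92, 31), (242, 45, 92, 31), (244, 44, 92, 31), (246, 45, 91, 30), (248, 45, 92
[... 1165 characters left out ...]
 192), (280, 155, 173, 193), (282, 156, 173, 193), (284, 156, 173, 193), (286, 155, 172, 193), (288, 156, 173, 193), (290, 156, 173, 193), (292, 156, 173, 193), (294, 154, 171, 191), (296, 68, 76, 82), (298, 30, 30, 32), (300, 31, 30, 32), (302, 29, 29, 31), (304, 29, 28, 30)]
250 [(262, 50, 48, 49), (264, 50, 49, 51), (266, 49, 60, 47), (268, 46, 91, 32), (270, 44, 91, 29), (272, 45, 91, 30), (274, 45, 92, 32), (276, 45, 91, 31), (278, 46, 92, 31), (280, 45, 92, 32), (282, 44, 92, 31), (284, 44, 91, 30), (286, 45, 91, 30), (288, 46, 92, 31), (290, 45, 91, 30), (292, 45, 92, 31), (294, 46, 92, 31), (296, 46, 91, 32), (298, 39, 65, 30), (300, 29, 29, 30), (302, 29, 29, 30), (304, 29, 29, 29)]
```

Run:
```python
from h import *
import pickle
p,s=pickle.load(open("w2.pkl","rb"))
R=s['tool_rot'];t=s['tcp_pos']
def tl(u,v,z): return ((R.T@(onz(p,u,v,z,True)-t))*1e3).round(1)
print("ledge outer (25)",tl(269,213.7,t[2]-.038),tl(295.5,213.7,t[2]-.038))
print("ledge inner (18)",tl(269,227,t[2]-.038),tl(295.5,227,t[2]-.038))
print("grip top (18)",tl(266,279,t[2]+.022),tl(299,279,t[2]+.022))
print("foot",[tl(272,v,t[2]-.118+dz) for v,dz in((186.5,.0),(186.5,.007),(193.5,.0305),(197,.0415))])
```

```text
ledge outer (25) [25.  -8.1 38. ] [25.   5.9 38. ]
ledge inner (18) [17.6 -8.2 38. ] [17.6  6.  38. ]
grip top (18) [ 18.2  -6.9 -22. ] [ 18.2   5.  -22. ]
foot [array([ 23.1,  -9. , 118. ]), array([ 24.5,  -8.8, 111. ]), array([24.6, -8.1, 87.5]), array([24.8, -7.7, 76.5])]
```

```bash
python3 -m crank '[{"fingers":-1,"dp":[0.5,0,0],"roll":0.05},{"fingers":-1,"dp":[1.2,0,0],"roll":0.05},{"fingers":-1,"dp":[1.8,-0.01,0],"roll":0.05},{"fingers":-1,"dp":[1.93,-0.01,0],"roll":0.05},{"fingers":-1,"dp":[1.93,-0.01,0.3],"roll":0.05},{"fingers":-1,"dp":[1.93,-0.01,0.8],"roll":0.05},{"fingers":-1,"dp":[1.93,-0.01,1.3],"roll":0.05},{"fingers":-1,"dp":[1.93,-0.01,1.6],"roll":0.05},{"fingers":-1,"dp":[1.93,-0.01,1.75],"roll":0.05},{"fingers":-1,"dp":[1.93,-0.01,1.87],"roll":0.05},{"fingers":-1,"dp":[1.93,-0.01,1.87],"roll":0.05},{"fingers":-1,"dp":[1.93,-0.01,1.87],"roll":0.05}]'
python3 - <<'E'
from h import *
s=r.state();print(s['tcp_pos'],s['wrist_force'],s['moment'])
im=r.camera("wrist")[:,:,::-1];a=r.camera("scene")[:,:,::-1]
cv2.imwrite("pics/w3.png",np.hstack([cv2.resize(im[150:300,200:360],None,fx=2.4,fy=2.4),cv2.resize(a[80:230,140:300],None,fx=2.4,fy=2.4)]))
E
```

```text
time: 6.17
tcp_pos: [0.5371, -0.2211, 0.226]
tool_rot: [[-0.207, 0.978, 0.001], [0.978, 0.207, -0.001], [-0.001, 0.001, -1.0]]
wrist_force: [-0.4, 0.3, -0.7]
opening: 0.0136
gripper_force: 30.0
[ 0.53710823 -0.22108647  0.22604463] [-0.35220834  0.32170085 -0.65941415] [-0.02626726  0.09701305 -0.00656953]
```

View pics/w3.png

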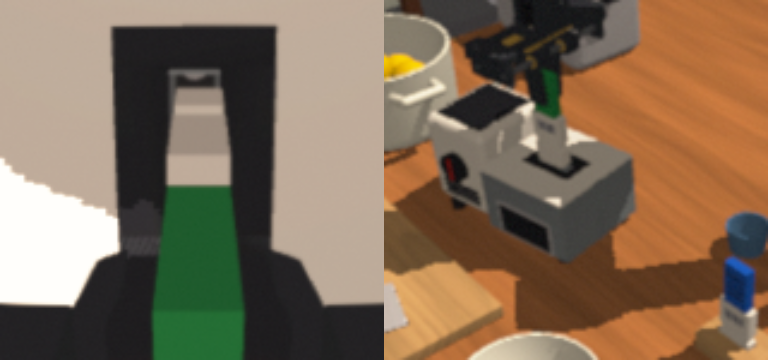

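The left crop shows the foot inside the collar with a little slot visible beyond it (+y). The right crop shows the cassette upright over the slot. No contact yet.

```bash
python3 -m crank '[{"fingers":-1,"dp":[0.03,0,0],"roll":0},{"fingers":-1,"dp":[0.03,0,0.04],"roll":0},{"fingers":-1,"dp":[0.03,0,0.08],"roll":0},{"fingers":-1,"dp":[0.03,0,0.12],"roll":0},{"fingers":-1,"dp":[0.03,0,0.16],"roll":0},{"fingers":-1,"dp":[0.03,0,0.2],"roll":0},{"fingers":-1,"dp":[0.03,0,0.24],"roll":0},{"fingers":-1,"dp":[0.03,0,0.28],"roll":0},{"fingers":-1,"dp":[0.03,0,0.28],"roll":0},{"fingers":-1,"dp":[0.03,0,0.28],"roll":0}]'
python3 -c "
from rig import r
s=r.state();print(s['tcp_pos'],s['wrist_force'],s['tool_rot'].T@s['wrist_force'],s['moment'])"
```

```text
time: 7.1
tcp_pos: [0.5366, -0.2199, 0.2141]
tool_rot: [[-0.206, 0.978, -0.0], [0.978, 0.206, 0.0], [0.0, -0.0, -1.0]]
wrist_force: [-0.2, 0.5, -0.9]
opening: 0.0139
gripper_force: 30.0
[ 0.53659619 -0.21986717  0.21405382] [-0.15007965  0.54376183 -0.87429842] [ 0.56295236 -0.03449892  0.87435292] [-0.1087267   0.01249273  0.00858352]
```

```bash
python3 -m crank '[{"fingers":-1,"dp":[0,0,0.03],"roll":0},{"fingers":-1,"dp":[0,0,0.06],"roll":0},{"fingers":-1,"dp":[0,0,0.09],"roll":0},{"fingers":-1,"dp":[0,0,0.12],"roll":0},{"fingers":-1,"dp":[0,0,0.15],"roll":0},{"fingers":-1,"dp":[0,0,0.18],"roll":0},{"fingers":-1,"dp":[0,0,0.2],"roll":0}]'
python3 -m crank '[{"fingers":-1,"dp":[0,0,0.03],"roll":0},{"fingers":-1,"dp":[0,0,0.06],"roll":0},{"fingers":-1,"dp":[0,0,0.09],"roll":0},{"fingers":-1,"dp":[0,0,0.1],"roll":0},{"fingers":-1,"dp":[0,0,0.1],"roll":0}]'
```

```text
time: 7.68
tcp_pos: [0.5369, -0.2201, 0.2069]
tool_rot: [[-0.206, 0.978, 0.001], [0.978, 0.206, -0.001], [-0.001, 0.001, -1.0]]
wrist_force: [-0.9, 1.0, 7.2]
opening: 0.0138
gripper_force: 30.0
time: 8.1
tcp_pos: [0.5368, -0.2199, 0.2032]
tool_rot: [[-0.207, 0.978, 0.001], [0.978, 0.207, -0.001], [-0.001, 0.001, -1.0]]
wrist_force: [-1.8, 1.2, 6.0]
opening: 0.014
gripper_force: 30.0
```

```bash
for i in 1; do python3 -m crank '[{"fingers":-1,"dp":[0,0,0.03],"roll":0},{"fingers":-1,"dp":[0,0,0.05],"roll":0},{"fingers":-1,"dp":[0,0,0.08],"roll":0},{"fingers":-1,"dp":[0,0,0.1],"roll":0},{"fingers":-1,"dp":[0,0,0.1],"roll":0}]'; python3 -m crank '[{"fingers":-1,"dp":[0,0,0.03],"roll":0},{"fingers":-1,"dp":[0,0,0.05],"roll":0},{"fingers":-1,"dp":[0,0,0.08],"roll":0},{"fingers":-1,"dp":[0,0,0.1],"roll":0},{"fingers":-1,"dp":[0,0,0.1],"roll":0}]'; done
python3 - <<'E'
from h import *
im=r.camera("wrist")[:,:,::-1];cv2.imwrite("pics/w4.png",im)
# grip top edge/green-white boundary rows to check slip in the jaws
for f in("w2","w4"):
    i=cv2.imread(f"pics/{f}.png").astype(int);c=i[:,281:285].mean(1);g=(c[:,1]>1.6*c[:,2])&(c[:,1]>1.4*c[:,0]);ys=np.flatnonzero(g[170:345])+170;d=np.diff(c[:,1])
    print(f,ys.min(),ys.max(),270+np.argmax(d[270:290]))
E
```

```text
time: 8.52
tcp_pos: [0.5367, -0.2198, 0.1989]
tool_rot: [[-0.207, 0.978, 0.001], [0.978, 0.207, -0.0], [-0.001, 0.001, -1.0]]
wrist_force: [-1.4, 1.4, 4.6]
opening: 0.0139
gripper_force: 30.0
time: 8.93
tcp_pos: [0.5368, -0.2199, 0.1948]
tool_rot: [[-0.207, 0.978, 0.001], [0.978, 0.207, -0.0], [-0.001, 0.001, -1.0]]
wrist_force: [-1.1, 1.4, 4.4]
opening: 0.0134
gripper_force: 30.0
w2 228 315 279
w4 228 315 279
```

```bash
python3 -m crank '[{"fingers":-1,"dp":[0,0,0.03],"roll":0},{"fingers":-1,"dp":[0,0,0.06],"roll":0},{"fingers":-1,"dp":[0,0,0.09],"roll":0},{"fingers":-1,"dp":[0,0,0.12],"roll":0},{"fingers":-1,"dp":[0,0,0.15],"roll":0},{"fingers":-1,"dp":[0,0,0.15],"roll":0}]'; python3 -m crank '[{"fingers":-1,"dp":[0,0,0.03],"roll":0},{"fingers":-1,"dp":[0,0,0.06],"roll":0},{"fingers":-1,"dp":[0,0,0.09],"roll":0},{"fingers":-1,"dp":[0,0,0.1],"roll":0},{"fingers":-1,"dp":[0,0,0.1],"roll":0}]';  python3 -m crank '[{"fingers":-1,"dp":[0,0,0.03],"roll":0},{"fingers":-1,"dp":[0,0,0.05],"roll":0},{"fingers":-1,"dp":[0,0,0.05],"roll":0}]'
```

```text
time: 9.48
tcp_pos: [0.5367, -0.2199, 0.1885]
tool_rot: [[-0.207, 0.978, 0.001], [0.978, 0.207, -0.0], [-0.0, 0.001, -1.0]]
wrist_force: [0.3, 0.4, 3.8]
opening: 0.0137
gripper_force: 30.0
time: 9.9
tcp_pos: [0.5368, -0.22, 0.1844]
tool_rot: [[-0.207, 0.978, 0.001], [0.978, 0.207, -0.0], [-0.0, 0.001, -1.0]]
wrist_force: [-0.1, 0.7, 4.6]
opening: 0.0134
gripper_force: 30.0
time: 10.15
tcp_pos: [0.5367, -0.2199, 0.1823]
tool_rot: [[-0.206, 0.978, 0.0], [0.978, 0.206, -0.0], [-0.0, 0.0, -1.0]]
wrist_force: [1.1, 0.9, 2.7]
opening: 0.0136
gripper_force: 30.0
```

Depth is about 46 mm. Steps of 1 mm from here, reading the force after each.

```bash
python3 -m crank '[{"fingers":-1,"dp":[0,0,0.025],"roll":0},{"fingers":-1,"dp":[0,0,0.025],"roll":0}]' | grep -E "tcp|wrist";python3 -m crank '[{"fingers":-1,"dp":[0,0,0.025],"roll":0},{"fingers":-1,"dp":[0,0,0.025],"roll":0}]' | grep -E "tcp|wrist";python3 -m crank '[{"fingers":-1,"dp":[0,0,0.025],"roll":0},{"fingers":-1,"dp":[0,0,0.025],"roll":0}]' | grep -E "tcp|wrist";python3 -m crank '[{"fingers":-1,"dp":[0,0,0.025],"roll":0},{"fingers":-1,"dp":[0,0,0.025],"roll":0}]' | grep -E "tcp|wrist"
```

```text
tcp_pos: [0.5367, -0.2199, 0.1812]
wrist_force: [-0.2, 0.3, 3.0]
tcp_pos: [0.5366, -0.2199, 0.18]
wrist_force: [-0.1, 0.1, 1.0]
tcp_pos: [0.5365, -0.2198, 0.1786]
wrist_force: [1.1, 0.4, -1.0]
tcp_pos: [0.5365, -0.2198, 0.1775]
wrist_force: [0.6, -0.6, -1.3]
```

```bash
python3 -m crank '[{"fingers":-1,"dp":[0,0,0.02],"roll":0},{"fingers":-1,"dp":[0,0,0.02],"roll":0},{"fingers":-1,"dp":[0,0,0.02],"roll":0}]' | grep -E "tcp|wrist";python3 -m crank '[{"fingers":-1,"dp":[0,0,0.02],"roll":0},{"fingers":-1,"dp":[0,0,0.02],"roll":0},{"fingers":-1,"dp":[0,0,0.02],"roll":0}]' | grep -E "tcp|wrist"
```

```text
tcp_pos: [0.5365, -0.2198, 0.1769]
wrist_force: [0.1, -0.3, -2.6]
tcp_pos: [0.5364, -0.2198, 0.1761]
wrist_force: [0.8, 0.0, -3.5]
```

```bash
python3 -m crank '[{"fingers":-1,"dp":[0,0,0.02],"roll":0},{"fingers":-1,"dp":[0,0,0.02],"roll":0},{"fingers":-1,"dp":[0,0,0.02],"roll":0}]' | grep -E "tcp|wrist";python3 -m crank '[{"fingers":-1,"dp":[0,0,0.02],"roll":0},{"fingers":-1,"dp":[0,0,0.02],"roll":0},{"fingers":-1,"dp":[0,0,0.02],"roll":0}]' | grep -E "tcp|wrist"
```

```text
tcp_pos: [0.5365, -0.2198, 0.1754]
wrist_force: [0.6, -0.7, -4.7]
tcp_pos: [0.5366, -0.2199, 0.1749]
wrist_force: [-0.2, 1.2, -2.6]
```

```bash
python3 -m crank '[{"fingers":-1,"dp":[0,0,0.015],"roll":0},{"fingers":-1,"dp":[0,0,0.015],"roll":0},{"fingers":-1,"dp":[0,0,0.015],"roll":0}]' | grep -E "tcp|wrist"
```

```text
tcp_pos: [0.5366, -0.2199, 0.1744]
wrist_force: [-0.8, -0.4, -1.1]
```

```bash
python3 -m crank '[{"fingers":-1,"dp":[0,0,0.01],"roll":0},{"fingers":-1,"dp":[0,0,0.01],"roll":0},{"fingers":-1,"dp":[0,0,0.01],"roll":0}]' | grep -E "tcp|wrist";python3 -m crank '[{"fingers":-1,"dp":[0,0,0.01],"roll":0},{"fingers":-1,"dp":[0,0,0.01],"roll":0},{"fingers":-1,"dp":[0,0,0.01],"roll":0}]' | grep -E "tcp|wrist"
```

```text
tcp_pos: [0.5367, -0.2199, 0.1741]
wrist_force: [0.0, 0.4, 0.6]
tcp_pos: [0.5367, -0.22, 0.1737]
wrist_force: [-0.9, 1.0, 2.3]
```

```bash
python3 -m crank '[{"fingers":-1,"dp":[0,0,0.01],"roll":0},{"fingers":-1,"dp":[0,0,0.01],"roll":0},{"fingers":-1,"dp":[0,0,0.01],"roll":0}]' | grep -E "tcp|wrist";python3 -m crank '[{"fingers":-1,"dp":[0,0,0.01],"roll":0},{"fingers":-1,"dp":[0,0,0.01],"roll":0},{"fingers":-1,"dp":[0,0,0.01],"roll":0}]' | grep -E "tcp|wrist"
```

```text
tcp_pos: [0.5367, -0.2199, 0.1734]
wrist_force: [-0.7, 1.8, 3.2]
tcp_pos: [0.5367, -0.22, 0.173]
wrist_force: [-0.4, 1.2, 6.2]
```

```bash
python3 -m crank '[{"fingers":-1,"dp":[0,0,0.005],"roll":0},{"fingers":-1,"dp":[0,0,0.005],"roll":0},{"fingers":-1,"dp":[0,0,0.005],"roll":0}]' | grep -E "tcp|wrist"; python3 -m crank '[{"fingers":-1,"dp":[0,0,0],"roll":0}]' | grep -E "tcp|wrist"
python3 - <<'E'
from h import *
im=r.camera("wrist")[:,:,::-1];cv2.imwrite("pics/w5.png",im)
i=im.astype(int);c=i[:,281:285].mean(1);g=(c[:,1]>1.6*c[:,2])&(c[:,1]>1.4*c[:,0]);ys=np.flatnonzero(g[170:345])+170;d=np.diff(c[:,1]);print(ys.min(),ys.max(),270+np.argmax(d[270:290]))
E
```

```text
tcp_pos: [0.5367, -0.22, 0.1729]
wrist_force: [-0.1, 1.0, 6.3]
tcp_pos: [0.5367, -0.22, 0.1729]
wrist_force: [-0.9, 0.8, 6.6]
228 315 279
```

```bash
python3 -m crank '[{"fingers":-0.4,"dp":[0,0,0],"roll":0},{"fingers":-0.2,"dp":[0,0,0],"roll":0},{"fingers":0,"dp":[0,0,0],"roll":0},{"fingers":0,"dp":[0,0,0],"roll":0},{"fingers":0,"dp":[0,0,0],"roll":0},{"fingers":0,"dp":[0,0,0],"roll":0},{"fingers":0,"dp":[0,0,-0.3],"roll":0},{"fingers":0,"dp":[0,0,-0.8],"roll":0},{"fingers":0,"dp":[0,0,-1.5],"roll":0},{"fingers":0,"dp":[0,0,-2.2],"roll":0},{"fingers":0,"dp":[0,0,-3],"roll":0},{"fingers":0,"dp":[-0.9,0,-3],"roll":0},{"fingers":0,"dp":[-1.8,0,-3],"roll":0},{"fingers":0,"dp":[-2,0,-3],"roll":0},{"fingers":0,"dp":[-2,0,-3],"roll":0},{"fingers":0,"dp":[-2,0,-3],"roll":0},{"fingers":0,"dp":[-2,0,-3],"roll":0},{"fingers":0,"dp":[-2,0,-3],"roll":0}]'
python3 - <<'E'
from h import *
p=r.camera_params("wrist");s=r.state();im=r.camera("wrist")[:,:,::-1].copy();a=r.camera("scene")[:,:,::-1]
cv2.imwrite("pics/end.png",np.hstack([im[0:300,150:430],cv2.resize(a[80:280,140:380],None,fx=1.5,fy=1.5)]))
hsv=cv2.cvtColor(im,cv2.COLOR_BGR2HSV);H,S,V=cv2.split(hsv);m=((H>45)&(H<78)&(S>120)).astype(np.uint8)
c=max(cv2.findContours(m,cv2.RETR_EXTERNAL,cv2.CHAIN_APPROX_NONE)[0],key=cv2.contourArea);print(cv2.boundingRect(c))
E
```

```text
time: 14.95
tcp_pos: [0.5532, -0.297, 0.2929]
tool_rot: [[-0.208, 0.978, 0.0], [0.978, 0.208, 0.0], [-0.0, 0.0, -1.0]]
wrist_force: [0.4, 0.8, -0.4]
opening: 0.0443
gripper_force: 0.0
(272, 88, 21, 52)
```

View pics/end.png

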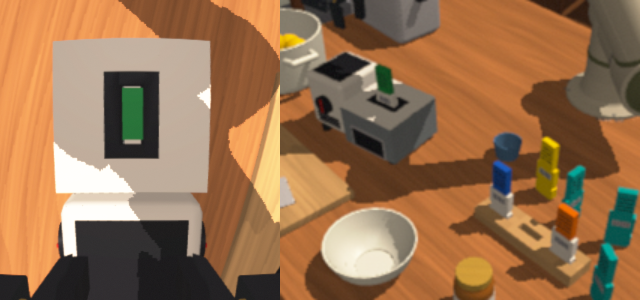

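The cassette with the green grip stands upright in the slot, centred at about (132,115) in the left half. The blue and orange cassettes are untouched in the caddy.

```bash
python3 -c "
from rig import r
print(r.hand_in())"
```

```text
the job is handed in; nothing more can be done
None
```

The green-grip cassette is in the slicer slot, about 55 mm deep. I felt the click, pressed it onto the pad with about 7 N, let go, and it stands upright by itself; the job was handed in at about 15 s, with no verdict returned.

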